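Fit the lens rest and hold a lens over the lens reader

ROBOT

A 6-joint arm with a two-finger parallel gripper is mounted at the origin on the work surface. World frame = base frame: x ahead of the robot, y to its left, z up, the work surface at z = 0. Lengths are in m, angles in degrees, forces in N, time in s.
With the tool pointing down it reaches from about 0.3 to 0.75 m from the base axis. Payload 8.5 kg.
Tool frame: the origin (TCP) lies at the very end of the fingers, on their centre line; the grasp point (between the pads) lies 19 mm behind it (env.pinch_z is the distance from the TCP to the grasp point, in m); z points along the fingers, y is the line along which they close (so a half turn about z gives the same grasp; the last joint's range is limited). The gripper opens to 85 mm and grips with 20 to 120 N. Pads are 22 mm wide; open, the fingers measure 114 mm over their backs; the gripper's body (76 mm by 85 mm) begins 54 mm behind the grasp point. The pads swing forward as they close: fully open they stand 13 mm farther back than shut.
Start: joints at [-75.361, 21.807, 74.336, -0, 83.858, -12.336], TCP at [0.249, -0.49, 0.231] pointing down, gripper open.
Joint ranges: [-178.18, 178.18], [-50.72, 133.34], [12.68, 142.11], [-81.47, 261.47], [9.98, 163.14], [-165.26, 165.26]. Speed limits (degrees/s): [136.94, 136.94, 180, 180, 180, 180].

INTERFACE

Orientations are given as a 3x3 rotation matrix whose columns are the frame's x, y, z axes.
In Python, from rig import env, viewer gives the robot as it stands.
- The arm moves only by the tool drive_tool, never from a script. Its argument "series" is a list of rows, each a list of 3 entries, a list of its own where there are three numbers: the shift along the tool's x, y, z in m, then the turn about the tool's z in degrees, then the finger opening in m, from 0 to 0.0854. A call has 1 to 20 rows; each row is the pose to reach, as a shift and turn from the pose commanded when the call began, along the tool's axes at that moment; what a row does not reach only later rows make up. A row lasts 1/10 s, in which the tool goes at most 50 mm and 8.59 degrees, less where a joint would pass 70% of its speed; a pose out of reach is approached as far as the arm can. A call with a gripper value outside its range is refused whole. The fingers move at their own pace and stop on an object; "newtons" is the grip in N (left out, the last holds). Time passes only in rows, so rows that repeat a pose let the fingers close. It gives the time, the measured TCP pose, the force, the opening and the grip force at its end, in the units of the state.
- env.observe(): the state, without advancing time (a new reading comes with each control period).
- viewer.get_image(name): name is "side" or "top"; returns a dict with "img" (384x512x3 uint8, red, green, blue), "depth" (384x512 float32, m along the optical axis (not along the pixel's ray), 0 where there is no reading), "camera_matrix" (3x3 intrinsics, pixels), "rvec" (rotation vector, rad) and "tvec" (3), from world to camera coordinates, as OpenCV has them. Camera axes: x right, y down, z forward; pixel columns grow to the right and rows downward; lengths in m; the calibration is good to about 2 mm. A picture is of the moment at which its call begins.
- env.close_job(): hands the job in; it is judged then, once.
The state is a dict: "time_s": time; "q": joint angles; "qvel": joint speeds; "joint_efforts": joint torques, N m; "position": TCP position; "tool_rot": TCP orientation; "ft_force": force on the tool from outside, world axes, zero at the start; "wrist_torque": the same for the moment, N m; "grip_width": finger opening in m; "gripper_force": force on a finger pad.
Only numpy, scipy, OpenCV 4.12 (cv2) and the standard library are available. Lean on these libraries where they do the work, as an engineer would, in place of code of your own. Each camera call takes 0.05 s, during which the arm holds its last target. There are 200 camera calls.

TASK

Take the small aluminium lens rest out of its wooden stand and set it upright and fully down in the bore of the white lens reader, then let it go. Then lift the lens carrier by its handle out of the blue tray, carry it over the cardboard carton, and finish while still holding it still and level about 1 cm above the lens rest, not touching it, with the lens centred over the rest and the handle pointing straight out over the reader's front side (the side away from its little screen). Do not touch the carton at all or let the carrier touch the reader or the lens rest, and leave the label rolls and the spectacle case where they are.

Things in the scene. Friction and masses are not known exactly. Their poses are not given: they have to be found in the camera images.
- stop_mid (a point): The loose lens rest, a stepped round aluminium part 56 mm tall, about 70 g. From the foot up: shank 20 mm diameter x 22 mm, flange 34 mm x 4 mm, neck 24 mm diameter x 30 mm (grasp this). The point is on its axis half-way up: 28 mm above the foot, 2 mm above the flange's top, 28 mm below the neck's top. z up. Starts upright in the stand, flange on the stand's top.
- stand: Fixed square wooden block 50 x 50 mm, 25 mm high, with a 23 mm wide vertical hole through its middle in which the lens rest starts. Stands in front of the tray's robot-side end. Origin: centre of its underside.
- meter_bore (a point): Centre of the mouth of the lens reader's vertical bore, 70 mm above the work surface. Bore 22 mm diameter, 30 mm deep, mouth chamfered 2 mm. With the lens rest fully down its flange sits on the mouth, stop_mid is 6 mm and the neck's top 34 mm above the mouth. x points from the reader's front to its screen at the back, z up; the front faces roughly to the robot, its edge 70 mm from the bore axis.
- meter: The lens reader: fixed white box 180 (x) x 140 (y) x 40 mm; on it a grey stage block 80 x 80 x 30 mm with the bore, and at the back (+x) a screen housing 30 mm thick, 130 mm wide, its top 15 mm above the bore's mouth, its face 80 mm from the bore axis. Origin: centre of the underside, the bore axis 20 mm from it towards -x; axes as meter_bore.
- carrier_lens (a point): Centre of the underside of the loose lens carrier's ring, on the lens axis. The carrier, about 80 g, is a dark steel ring 56 mm in diameter, 8 mm thick, with a glass lens; a flat bar 14 mm wide, 8 mm thick, runs from it towards -x to an upright black handle. x points from handle to lens, z up. Lies flat in the tray, handle towards the robot.
- carrier_grip (a point): Centre of the carrier's upright black handle block: 16 mm (along x) x 26 mm (along y) x 50 mm high (z), its foot level with the ring's underside. It is 85 mm from the lens axis (towards -x) and 25 mm above the ring's underside. Same axes as carrier_lens. Grasp here, across either width.
- carrier: The lens carrier; its origin and axes are those of carrier_lens.
- stop: The lens rest; origin at the centre of its foot, z up.
- tray: Fixed open blue plastic tray 230 (x) x 150 (y) mm, 30 mm high, walls and floor 4 mm thick. Origin: centre of its underside. It stands on one side of the carton and the lens reader on the other; which is left or right varies.
- carton: Fixed open cardboard box, 240 (x) x 90 (y) mm, 100 mm high, between tray and reader. Origin: centre of its underside.
- roll_a: Loose white label roll lying flat, 60 mm diameter, 32 mm high, right of the work. Leave alone. Origin: centre of its underside.
- roll_b: Loose white label roll lying flat, 56 mm diameter, 25 mm high, left of the work. Leave alone. Origin: centre of its underside.
- case: Loose black spectacle case 55 (x) x 150 (y) x 35 mm, beyond the carton. Leave alone. Origin: centre of its underside.
Things that resemble listed ones, but are neither listed nor needed, are in the scene too. There is more than one size of the meter; the job needs the largest.

How it is judged:
By the outcome, as a careful person would: the job done as asked, in the order asked, and still so for the second after the job is handed in, while the arm keeps its last pose, push and grip.
It also fails if it takes over 66 s, if anything falls off the work surface, if the arm or the gripper's body presses on something with over 40 N, if the wrist force passes 120 N, or if a joint passes its speed limit or range.

## Working session

There is one attempt and no reset: what is moved stays moved. The work goes in short steps, Python scripts to look and compute and a tool call to move; the robot and the scene stay as the last step left them, time stands still between calls to the robot, and variables do not carry over. Pictures are saved under pics/ and viewed, at most 10 in all, crops included, and the job is handed in when it is done.

Besides the shell and the picture viewer there is one more tool, called after ">>>" as name(argument=value, ...), one argument or row to a line, values as JSON. drive_tool: Moves the arm, as the interface text tells. Its arguments: {"type":"object","properties":{"series":{"type":"array"},"newtons":{"type":"number"}},"required":["series"]}

```bash
ls; mkdir -p pics
cat > h.py <<'E'
import numpy as np, cv2
from rig import env, viewer
def grab(n):
    d=viewer.get_image(n); d['R']=cv2.Rodrigues(np.array(d['rvec'],float))[0]; d['t']=np.array(d['tvec'],float).reshape(3); d['K']=np.array(d['camera_matrix'],float); return d
def ray(d,uv,z):
    uv=np.atleast_2d(uv).astype(float)
    r=np.c_[uv,np.ones(len(uv))]@np.linalg.inv(d['K']).T@d['R']; c=-d['R'].T@d['t']
    s=(z-c[2])/r[:,2]; return c+s[:,None]*r
def cloud(d):
    v,u=np.mgrid[:384,:512]; z=d['depth']; p=np.stack([u*z,v*z,z],-1)@np.linalg.inv(d['K']).T
    w=(p-d['t'])@d['R']; w[z==0]=np.nan; return w
def save(n,img,s=1.5): cv2.imwrite('pics/'+n,cv2.resize(img[...,::-1],None,fx=s,fy=s,interpolation=cv2.INTER_CUBIC))
E
python3 - <<'E'
from h import *
for n in('top','side'):
    d=grab(n); save(n+'0.png',d['img']); print(n,-d['R'].T@d['t'],d['R'].round(2).tolist(),d['K'][0,0])
    np.savez('/tmp/%s0.npz'%n,**{k:d[k] for k in('img','depth','R','t','K')})
o=env.observe(); print(o, env.pinch_z)
E
```

```text
pics
top [0.51659752 0.01104937 1.22160615] [[0.03, -1.0, 0.03], [-1.0, -0.03, -0.05], [0.05, -0.03, -1.0]] 349.8295427202658
side [0.36579824 0.88431559 0.64873265] [[-0.97, -0.23, 0.02], [-0.14, 0.51, -0.85], [0.19, -0.83, -0.53]] 351.5507512635972
{'time_s': 0.1, 'q': array([-7.53614658e+01,  2.18363640e+01,  7.43795327e+01, -1.37201147e-03,
        8.38587517e+01, -1.23352728e+01]), 'qvel': array([-0.00738625, -0.16175409, -0.00492247,  0.06075702,  0.04527012,
       -0.03231691]), 'joint_efforts': array([ 3.27685659e-03, -4.49218047e+01, -2.31657708e+01, -1.37858569e-04,
        3.73328789e-03,  8.82316620e-07]), 'position': array([ 0.24939772, -0.48990263,  0.23078587]), 'tool_rot': array([[ 8.91212850e-01,  4.53585197e-01, -3.52294485e-04],
       [ 4.53585262e-01, -8.91212004e-01,  1.25455026e-03],
       [ 2.55076351e-04, -1.27786690e-03, -9.99999151e-01]]), 'ft_force': array([ 0.10646312,  0.34428944, -0.21089408]), 'wrist_torque': array([-0.03710476,  0.04807314,  0.03479718]), 'gripper_force': 0.0, 'grip_width': 0.08540285473856656} 0.0187
```

View pics/top0.png

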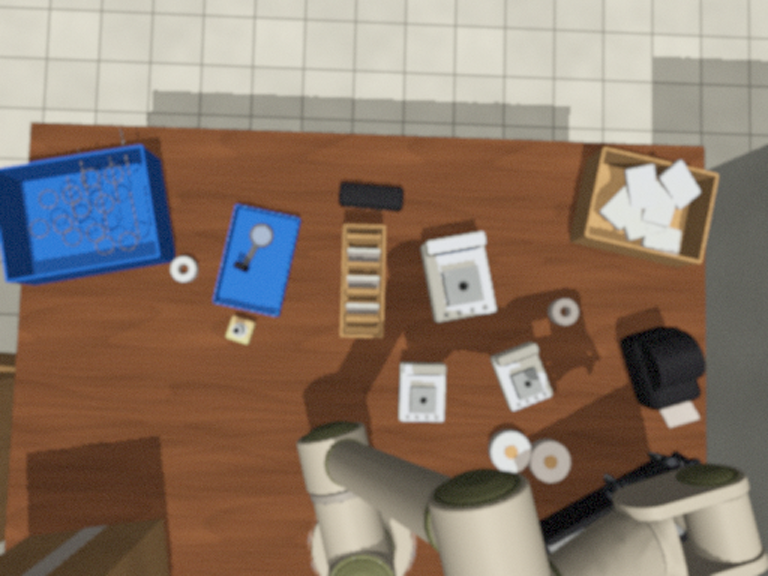

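View pics/side0.png

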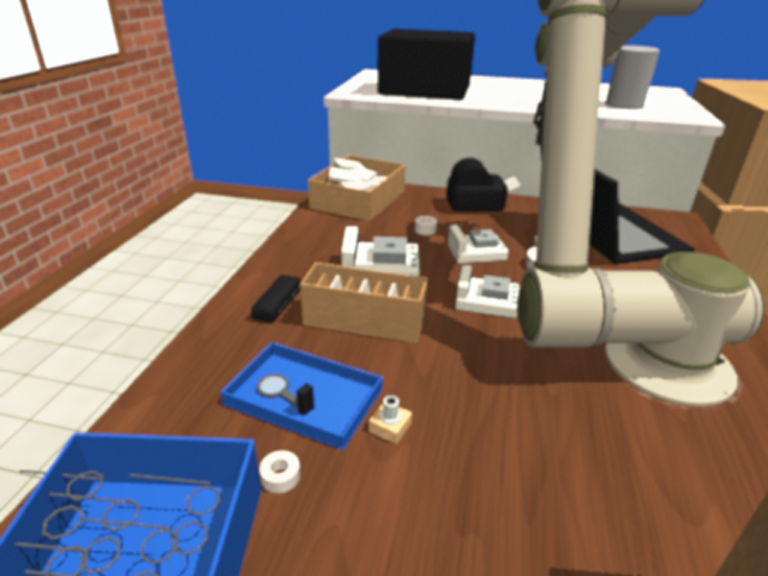

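Top picture (enlarged px ×1.5): tray at (257,260), carrier ring at (261,236) with handle (243,263), lens rest in stand at (239,329), carton at (363,280). There are three reader candidates: A (459,280), B (423,393) and C (523,377). A is the largest and the only one beside the carton opposite the tray, so A fits. The side view agrees. I'll measure all of these and check A in a crop.

```bash
cat > m.py <<'E'
from h import *
d=dict(np.load('/tmp/top0.npz')); s=dict(np.load('/tmp/side0.npz'))
w=cloud(d); img=d['img'].astype(int)
def rect(mask,z,lab):
    n,l,st,c=cv2.connectedComponentsWithStats(mask.astype(np.uint8)); i=1+st[1:,4].argmax()
    v,u=np.where(l==i); p=ray(d,np.c_[u,v],z)[:,:2]; r=cv2.minAreaRect((p*1000).astype(np.float32)); print(lab,st[i,4],[np.round(x,1) for x in r]); return p
def box(x0,x1,y0,y1): m=np.zeros((384,512),bool); m[y0:y1,x0:x1]=1; return m
Z=w[...,2]; mx,mn=img.max(-1),img.min(-1)
A=box(275,340,148,220); wh=(mx-mn<25)&(mx>110)
rect(A&(Z>.028),.05,'meter all'); 
print('bodyz',np.nanmedian(Z[200:206,300:320]),'stagez',np.nanmedian(Z[180:185,300:305]),Z[190,308])
rect(A&(Z>.058)&(Z<.078)&box(290,325,170,206),.07,'stage')
rect(A&(Z>.078),.085,'screen')
rect(A&(mx<70)&box(300,317,182,200),.07,'bore')
for c,b in(('B',box(262,300,238,284)),('C',box(325,370,225,276))): rect(b&(Z>.028),.05,c)
T=box(135,205,130,215); blue=(img[...,2]>img[...,0]+60)
rect(T&blue,.03,'tray')
rect(T&~blue&box(164,184,145,166)&(Z>.002),.012,'ring')
rect(T&~blue&box(154,172,163,185)&(mx<70),.05,'handle')
rect(box(220,262,145,228)&(Z>.03),.1,'carton')
rect(box(145,175,205,235)&(Z>.035),.059,'stop'); rect(box(145,175,205,235)&(Z>.012),.025,'stand')
print('zmax stand',np.nanmax(Z[205:235,145:175]))
E
python3 m.py
python3 - <<'E'
from h import *
d=dict(np.load('/tmp/top0.npz'));s=dict(np.load('/tmp/side0.npz'))
a=cv2.resize(d['img'][140:240,130:240],None,fx=3.6,fy=3.6); b=cv2.resize(d['img'][140:240,270:380],None,fx=3.6,fy=3.6)
c=cv2.resize(s['img'][225:300,140:290],None,fx=3.0,fy=3.0)
im=np.zeros((a.shape[0]+c.shape[0],a.shape[1]*2,3),np.uint8); im[:a.shape[0]]=np.hstack([a,b]); im[a.shape[0]:,:c.shape[1]]=c
print(im.shape); save('crop.png',im,1)
E
```

```text
meter all 2218 [array([ 611.3, -202.9]), array([182.9, 144.7]), np.float64(11.7)]
bodyz 0.06668346086585183 stagez 0.0707603888625197 0.0389143491118906
stage 564 [array([ 589.4, -206.9]), array([79.7, 82.2]), np.float64(11.9)]
screen 365 [array([ 680.6, -187.5]), array([ 32.1, 128.9]), np.float64(12.0)]
bore 11 [array([ 589.5, -206.1]), array([9.4, 9.5]), np.float64(46.2)]
B 880 [array([ 351.8, -125.4]), array([122.3, 100.2]), np.float64(1.2)]
C 868 [array([ 392.7, -350. ]), array([125.7, 102.4]), np.float64(21.4)]
tray 2769 [array([639.1, 257.3]), array([152.8, 230.4]), np.float64(79.2)]
ring 196 [array([696.6, 252.5]), array([55.7, 48.2]), np.float64(2.2)]
handle 20 [array([620.7, 285.5]), array([10.1, 20. ]), np.float64(1.6)]
carton 459 [array([593. ,  14.2]), array([239.1,  90. ]), np.float64(0.1)]
stop 49 [array([479.4, 286.1]), array([19.7, 23. ]), np.float64(1.4)]
stand 237 [array([478.5, 287.6]), array([52.7, 50. ]), np.float64(73.0)]
zmax stand 0.06386357990935543
(585, 792, 3)
```

View pics/crop.png

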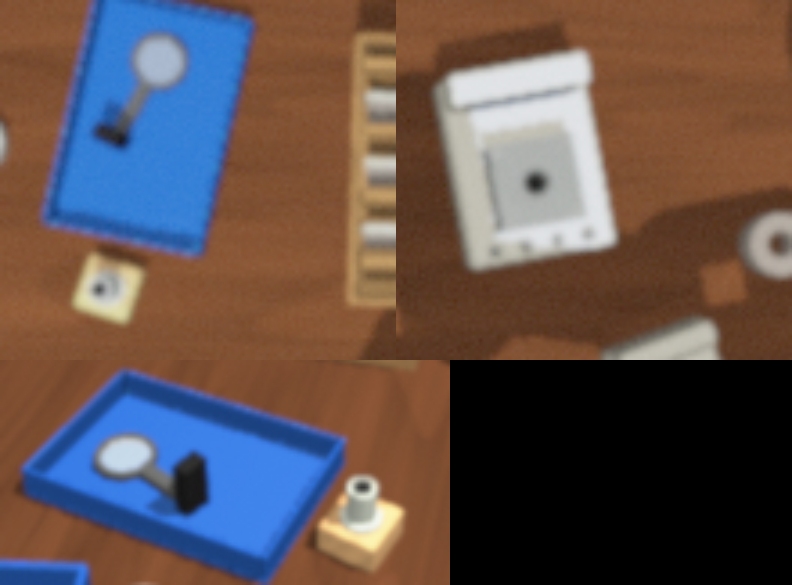

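The crop shows reader A (stage and bore at crop (536,182)) with a measured footprint of 183×145 mm. B and C are about 122–126 mm long, so A is the 180×140 one. The carrier lies in the blue tray (ring at (160,61), handle at (112,134)). The rest stands in the wooden block at (103,289). Next I refine the rest and carrier positions and plan the first move.

```bash
cat >> h.py <<'E'
def plan(p,phi=None,o=None):
    """shift in tool axes (mm) and turn (deg) to TCP p, tool-x heading phi"""
    o=o or env.observe(); R=o['tool_rot']; d=R.T@(np.array(p)-o['position']); f=np.degrees(np.arctan2(R[1,0],R[0,0]))
    t=0 if phi is None else -((phi-f+180)%360-180)
    print('at',o['position'].round(4),'phi',f.round(2),'shift mm',(d*1000).round(1),'turn',np.round(t,1),'t',round(o['time_s'],1))
E
python3 - <<'E'
from h import *
D={n:dict(np.load('/tmp/%s0.npz'%n)) for n in('top','side')}
def near(n,p,r): w=cloud(D[n]); return w,np.hypot(w[...,0]-p[0],w[...,1]-p[1])<r
def rep(n,lab,m,z):
    v,u=np.where(m); p=ray(D[n],np.c_[u,v],z); (c,r)=cv2.minEnclosingCircle((p[:,:2]*1000).astype(np.float32)); print(n,lab,len(u),'mean',(p.mean(0)*1000).round(1),'circ',np.round(c,1),round(r,1), 'rect',[np.round(x,1) for x in cv2.minAreaRect((p[:,:2]*1000).astype(np.float32))])
for n in D:
    w,m=near(n,(.479,.287),.03); rep(n,'stop',m&(w[...,2]>.052),.059)
    mx=D[n]['img'].max(-1)
    w,m=near(n,(.62,.284),.035); rep(n,'handle',m&(w[...,2]>.046),.054)
    bl=D[n]['img'].astype(int); bl=bl[...,2]-bl[...,0]
    w,m=near(n,(.697,.252),.036); rep(n,'ring',m&(bl<55),.010)
    if n=='side':
        w,m=near(n,(.5895,-.2065),.06); rep(n,'stage',m&(abs(w[...,2]-.07)<.006),.07)
plan((.479,.287,.12),27)
E
```

```text
top stop 42 mean [478.7 287.5  59. ] circ [479.2 287.7] 11.7 rect [array([479.3, 287.8]), array([19.8, 19.6]), np.float64(2.2)]
top handle 41 mean [620.9 288.7  54. ] circ [620.7 288.9] 14.4 rect [array([620.6, 288.6]), array([26.8, 14.8]), np.float64(64.9)]
top ring 191 mean [697.3 254.   10. ] circ [694.4 256. ] 30.9 rect [array([695.2, 252.8]), array([59.2, 48.3]), np.float64(2.2)]
side stop 79 mean [477.7 290.5  59. ] circ [477.6 291.3] 15.3 rect [array([476.9, 291.3]), array([21.2, 29.6]), np.float64(12.9)]
side handle 78 mean [620.  292.9  54. ] circ [618.9 292.9] 17.6 rect [array([619.9, 292.8]), array([31.5, 21.6]), np.float64(65.5)]
side ring 253 mean [695.4 252.8  10. ] circ [692.7 251.4] 31.6 rect [array([695.8, 252.2]), array([52.9, 53.3]), np.float64(14.5)]
side stage 266 mean [ 589.4 -205.1   70. ] circ [ 588.8 -206. ] 59.1 rect [array([ 590.1, -203.7]), array([77.5, 96.1]), np.float64(11.0)]
at [ 0.2494 -0.4899  0.2308] phi 26.97 shift mm [ 557.  -588.1  111.7] turn -0.0 t 0.1
```

>>> drive_tool(
  series=[
    [[0.557,-0.588,0.0],0,0.05],
    [[0.557,-0.588,0.0],0,0.05],
    [[0.557,-0.588,0.0],0,0.05],
    [[0.557,-0.588,0.0],0,0.05],
    [[0.557,-0.588,0.0],0,0.05],
    [[0.557,-0.588,0.0],0,0.05],
    [[0.557,-0.588,0.0],0,0.05],
    [[0.557,-0.588,0.0],0,0.05],
    [[0.557,-0.588,0.0],0,0.05],
    [[0.557,-0.588,0.0],0,0.05],
    [[0.557,-0.588,0.0],0,0.05],
    [[0.557,-0.588,0.0],0,0.05],
    [[0.557,-0.588,0.0],0,0.05],
    [[0.557,-0.588,0.0],0,0.05],
    [[0.557,-0.588,0.0],0,0.05],
    [[0.557,-0.588,0.0],0,0.05],
    [[0.557,-0.588,0.0],0,0.05],
    [[0.557,-0.588,0.06],0,0.05],
    [[0.557,-0.588,0.1],0,0.05],
    [[0.557,-0.588,0.11],0,0.05],
  ],
  newtons=40,
)

```text
time_s: 2.1
position: [0.4765, 0.2852, 0.1166]
tool_rot: [[0.891, 0.453, -0.009], [0.453, -0.891, -0.003], [-0.01, -0.001, -1.0]]
ft_force: [-0.9, -0.3, 0.9]
grip_width: 0.0497
gripper_force: 0.0
```

Run:
```python
from h import *
plan((.479,.2877,.034),27)
for n in('side',):
    d=grab(n); save('a.png',cv2.resize(d['img'][170:310,180:340],None,fx=3,fy=3),1)
```

```text
at [0.4765 0.2852 0.1166] phi 26.97 shift mm [ 4.2 -0.9 82.6] turn -0.0 t 2.1
```

View pics/a.png

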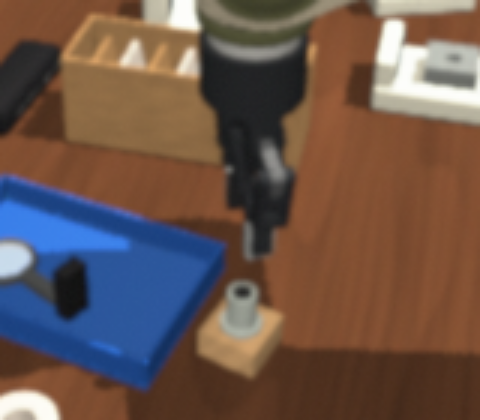

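The side view shows the fingers (crop (258,245)) above the rest (242,300), with the tray clear. I'll go down and grip.

>>> drive_tool(
  series=[
    [[0,-0.001,0.02],0,0.05],
    [[0,-0.001,0.045],0,0.05],
    [[0,-0.001,0.065],0,0.05],
    [[0,-0.001,0.08],0,0.05],
    [[0,-0.001,0.087],0,0.05],
    [[0,-0.001,0.087],0,0.05],
    [[0,-0.001,0.087],0,0.015],
    [[0,-0.001,0.087],0,0.015],
    [[0,-0.001,0.087],0,0.015],
    [[0,-0.001,0.087],0,0.015],
    [[0,-0.001,0.087],0,0.015],
    [[0,-0.001,0.087],0,0.015],
    [[0,-0.001,0.087],0,0.015],
    [[0,-0.001,0.087],0,0.015],
  ],
  newtons=40,
)

```text
time_s: 3.55
position: [0.4794, 0.2877, 0.0358]
tool_rot: [[0.891, 0.454, 0.002], [0.454, -0.891, 0.001], [0.003, 0.0, -1.0]]
ft_force: [-1.9, 0.7, 6.2]
grip_width: 0.0223
gripper_force: 38.9
```

>>> drive_tool(
  series=[
    [[0,0,-0.005],0,0.015],
    [[0,0,-0.015],0,0.015],
    [[0,0,-0.03],0,0.015],
    [[0,0,-0.05],0,0.015],
    [[0,0,-0.08],0,0.015],
    [[0,0,-0.11],0,0.015],
    [[0,0,-0.14],0,0.015],
    [[0,0,-0.16],0,0.015],
    [[0,0,-0.165],0,0.015],
    [[0,0,-0.165],0,0.015],
  ],
  newtons=40,
)

```text
time_s: 4.55
position: [0.4787, 0.2874, 0.1998]
tool_rot: [[0.891, 0.454, 0.001], [0.454, -0.891, 0.0], [0.001, 0.0, -1.0]]
ft_force: [0.2, 0.4, -1.3]
grip_width: 0.0225
gripper_force: 39.3
```

Run:
```python
from h import *
o=env.observe(); print(o['grip_width'],o['ft_force'])
plan((.5893,-.2067,.2),27)
d=grab('side'); save('b.png',cv2.resize(d['img'][130:290,180:340],None,fx=3,fy=3),1)
```

```text
0.02252660841832118 [ 0.23615866  0.35809593 -1.33290094]
at [0.4787 0.2874 0.1998] phi 26.98 shift mm [-1.255e+02  4.905e+02 -2.000e-01] turn -0.0 t 4.5
```

View pics/b.png

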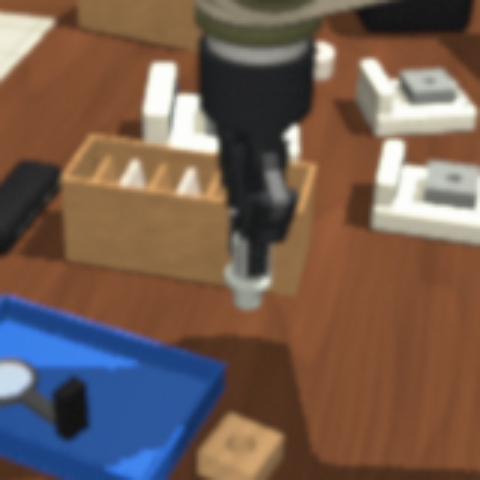

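The side view shows the rest held upright (flange at crop (247,278)) and the stand's hole empty. I carry it over the carton to the bore at height.

>>> drive_tool(
  series=[
    [[-0.005,0.02,0],0,0.015],
    [[-0.015,0.06,0],0,0.015],
    [[-0.026,0.1,0],0,0.015],
    [[-0.036,0.14,0],0,0.015],
    [[-0.046,0.18,0],0,0.015],
    [[-0.056,0.22,0],0,0.015],
    [[-0.067,0.26,0],0,0.015],
    [[-0.077,0.3,0],0,0.015],
    [[-0.087,0.34,0],0,0.015],
    [[-0.097,0.38,0],0,0.015],
    [[-0.108,0.42,0],0,0.015],
    [[-0.118,0.46,0],0,0.015],
    [[-0.1235,0.482,0],0,0.015],
    [[-0.1255,0.4905,0],0,0.015],
    [[-0.1255,0.4905,0.03],0,0.015],
    [[-0.1255,0.4905,0.06],0,0.015],
    [[-0.1255,0.4905,0.075],0,0.015],
    [[-0.1255,0.4905,0.08],0,0.015],
    [[-0.1255,0.4905,0.08],0,0.015],
    [[-0.1255,0.4905,0.08],0,0.015],
  ],
  newtons=40,
)

```text
time_s: 6.6
position: [0.5897, -0.2064, 0.1202]
tool_rot: [[0.891, 0.454, 0.001], [0.454, -0.891, -0.001], [0.001, 0.001, -1.0]]
ft_force: [-0.6, -0.5, -0.7]
grip_width: 0.0225
gripper_force: 39.4
```

Run:
```python
from h import *
plan((.5893,-.2067,.08),27)
d=grab('side'); np.savez('/tmp/s1.npz',**{k:d[k] for k in('img','depth','R','t','K')})
x=[(d['R']@np.array(p)+d['t']) for p in((.5893,-.2067,.07),(.5893,-.2067,.087),(.5893,-.2067,.112))]
px=[(d['K']@q/q[2])[:2] for q in x]; print(px)
u,v=map(int,px[0]); save('c.png',cv2.resize(d['img'][v-50:v+30,u-50:u+50],None,fx=6,fy=6,interpolation=cv2.INTER_CUBIC),1)
```

```text
at [ 0.5897 -0.2064  0.1202] phi 27.0 shift mm [-0.5  0.  40.2] turn 0.0 t 6.6
[array([259.4861745 , 163.34633466]), array([259.62072364, 159.06763042]), array([259.82214932, 152.66223109])]
```

View pics/c.png

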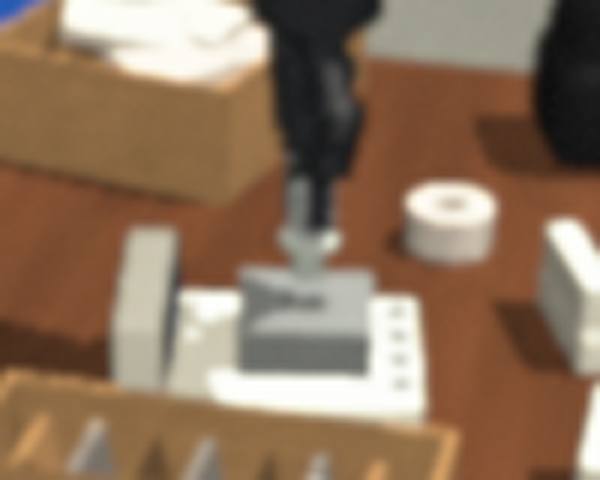

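The crop shows the shank (308,270) hanging straight above the stage bore (300,300), with a lateral offset of at most 1–2 mm. I go down in a short step and check the force.

>>> drive_tool(
  series=[
    [[0,0,0.008],0,0.015],
    [[0,0,0.014],0,0.015],
    [[0,0,0.016],0,0.015],
    [[0,0,0.018],0,0.015],
    [[0,0,0.019],0,0.015],
    [[0,0,0.02],0,0.015],
    [[0,0,0.021],0,0.015],
    [[0,0,0.021],0,0.015],
  ],
  newtons=40,
)

```text
time_s: 7.45
position: [0.5897, -0.2071, 0.0983]
tool_rot: [[0.891, 0.453, 0.001], [0.453, -0.891, -0.001], [0.001, 0.001, -1.0]]
ft_force: [1.8, -1.8, 1.0]
grip_width: 0.0224
gripper_force: 39.7
```

>>> drive_tool(
  series=[
    [[0,0.0007,0.003],0,0.015],
    [[0,0.0007,0.006],0,0.015],
    [[0,0.0007,0.009],0,0.015],
    [[0,0.0007,0.012],0,0.015],
    [[0,0.0007,0.014],0,0.015],
    [[0,0.0007,0.016],0,0.015],
    [[0,0.0007,0.017],0,0.015],
    [[0,0.0007,0.017],0,0.015],
  ],
  newtons=40,
)

```text
time_s: 8.25
position: [0.5896, -0.2073, 0.0811]
tool_rot: [[0.891, 0.454, -0.0], [0.454, -0.891, -0.0], [-0.0, -0.0, -1.0]]
ft_force: [1.1, -1.7, -1.8]
grip_width: 0.0228
gripper_force: 39.5
```

>>> drive_tool(
  series=[
    [[0,0.0005,0.001],0,0.015],
    [[0,0.0005,0.002],0,0.015],
    [[0,0.0005,0.003],0,0.015],
    [[0,0.0005,0.003],0,0.015],
  ],
  newtons=40,
)

```text
time_s: 8.65
position: [0.5898, -0.2074, 0.0807]
tool_rot: [[0.891, 0.454, 0.001], [0.454, -0.891, -0.0], [0.001, 0.001, -1.0]]
ft_force: [-5.3, 3.1, 17.6]
grip_width: 0.0222
gripper_force: 41.5
```

It stopped at the expected seat height with a 17 N push. I ease off, open and rise.

>>> drive_tool(
  series=[
    [[0,0,-0.0015],0,0.015],
    [[0,0,-0.0015],0,0.05],
    [[0,0,-0.0015],0,0.05],
    [[0,0,-0.0015],0,0.05],
    [[0,0,-0.0015],0,0.05],
    [[0,0,-0.0015],0,0.05],
    [[0,0,-0.015],0,0.05],
    [[0,0,-0.04],0,0.05],
    [[0,0,-0.08],0,0.05],
    [[0,0,-0.12],0,0.05],
    [[-0.05,-0.05,-0.12],0,0.05],
    [[-0.1,-0.1,-0.12],0,0.05],
    [[-0.1,-0.15,-0.12],0,0.05],
    [[-0.1,-0.2,-0.12],0,0.05],
    [[-0.1,-0.25,-0.12],0,0.05],
    [[-0.1,-0.25,-0.12],0,0.05],
  ],
)

```text
time_s: 10.25
position: [0.3854, -0.0282, 0.1993]
tool_rot: [[0.891, 0.454, 0.001], [0.454, -0.891, -0.0], [0.001, 0.001, -1.0]]
ft_force: [0.1, 0.7, 0.5]
grip_width: 0.0498
gripper_force: 0.0
```

Run:
```python
from h import *
T=grab('top'); S=grab('side')
for n,d in(('top',T),('side',S)):
    w=cloud(d); m=(np.hypot(w[...,0]-.5895,w[...,1]+.2068)<.03)&(w[...,2]>.085)
    v,u=np.where(m); p=ray(d,np.c_[u,v],.104); z=w[m][:,2]; print(n,len(u),(p.mean(0)*1000).round(1),'top z',np.percentile(z,[50,75,90]).round(4),cv2.minEnclosingCircle((p[:,:2]*1000).astype(np.float32)))
q=S['R']@np.array((.5893,-.2067,.085))+S['t']; u,v=map(int,(S['K']@q/q[2])[:2])
q=T['R']@np.array((.5893,-.2067,.085))+T['t']; a,b=map(int,(T['K']@q/q[2])[:2])
f=lambda i,u,v:cv2.resize(i[v-30:v+30,u-33:u+33],None,fx=6,fy=6,interpolation=cv2.INTER_CUBIC)
save('d.png',np.hstack([f(S['img'],u,v),f(T['img'],a,b)]),1)
np.savez('/tmp/t2.npz',**{k:T[k] for k in('img','depth','R','t','K')})
plan((.6207,.2885,.2),65)
```

```text
top 48 [ 588.3 -205.8  104. ] top z [0.1045 0.106  0.1079] ((587.4910888671875, -206.1238250732422), 12.346280097961426)
side 51 [ 585.6 -192.8  104. ] top z [0.0986 0.105  0.1055] ((588.6051635742188, -192.91725158691406), 28.48564910888672)
at [ 0.3853 -0.0276  0.1995] phi 27.14 shift mm [ 3.537e+02 -1.738e+02 -3.000e-01] turn -37.9 t 10.3
```

View pics/d.png

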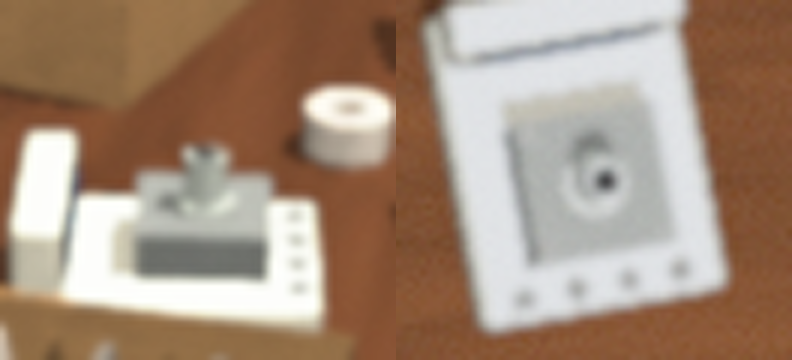

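Both crops show the rest fully down and upright in the bore: flange on the stage, neck top at z≈0.1045. The fingers are clear. Next, the carrier.

>>> drive_tool(
  series=[
    [[0.354,-0.174,0],-8,0.05],
    [[0.354,-0.174,0],-16,0.05],
    [[0.354,-0.174,0],-24,0.05],
    [[0.354,-0.174,0],-32,0.05],
    [[0.354,-0.174,0],-38,0.05],
    [[0.354,-0.174,0],-38,0.05],
    [[0.354,-0.174,0],-38,0.05],
    [[0.354,-0.174,0],-38,0.05],
    [[0.354,-0.174,0],-38,0.05],
    [[0.354,-0.174,0],-38,0.05],
    [[0.354,-0.174,0.05],-38,0.05],
    [[0.354,-0.174,0.09],-38,0.05],
    [[0.354,-0.174,0.1],-38,0.05],
    [[0.354,-0.174,0.1],-38,0.05],
    [[0.354,-0.174,0.1],-38,0.05],
  ],
)

```text
time_s: 11.85
position: [0.625, 0.2851, 0.1011]
tool_rot: [[0.424, 0.906, 0.004], [0.906, -0.424, 0.001], [0.003, 0.003, -1.0]]
ft_force: [-0.1, -0.1, -0.0]
grip_width: 0.0499
gripper_force: 0.0
```

Run:
```python
from h import *
plan((.621,.288,.018),65)
```

```text
at [0.625  0.2851 0.1011] phi 64.94 shift mm [ 0.7 -5.1 83.1] turn -0.1 t 11.8
```

>>> drive_tool(
  series=[
    [[0.001,-0.005,0.0],0,0.05],
    [[0.001,-0.005,0.03],0,0.05],
    [[0.001,-0.005,0.055],0,0.05],
    [[0.001,-0.005,0.075],0,0.05],
    [[0.001,-0.005,0.083],0,0.05],
    [[0.001,-0.005,0.083],0,0.05],
    [[0.001,-0.005,0.083],0,0.035],
    [[0.001,-0.005,0.083],0,0.025],
    [[0.001,-0.005,0.083],0,0.02],
    [[0.001,-0.005,0.083],0,0.01],
    [[0.001,-0.005,0.083],0,0.005],
    [[0.001,-0.005,0.083],0,0.005],
    [[0.001,-0.005,0.083],0,0.005],
    [[0.001,-0.005,0.083],0,0.005],
    [[0.001,-0.005,0.083],0,0.005],
  ],
  newtons=60,
)

```text
time_s: 13.35
position: [0.6203, 0.2885, 0.0164]
tool_rot: [[0.423, 0.906, 0.002], [0.906, -0.423, 0.0], [0.001, 0.001, -1.0]]
ft_force: [-0.5, -0.3, 6.7]
grip_width: 0.0157
gripper_force: 58.9
```

>>> drive_tool(
  series=[
    [[0,0,-0.004],0,0.005],
    [[0,0,-0.012],0,0.005],
    [[0,0,-0.025],0,0.005],
    [[0,0,-0.045],0,0.005],
    [[0,0,-0.07],0,0.005],
    [[0,0,-0.1],0,0.005],
    [[0,0,-0.13],0,0.005],
    [[0,0,-0.155],0,0.005],
    [[0,0,-0.172],0,0.005],
    [[0,0,-0.18],0,0.005],
    [[0,0,-0.18],0,0.005],
    [[0,0,-0.18],0,0.005],
  ],
  newtons=60,
)

```text
time_s: 14.55
position: [0.6195, 0.2883, 0.1945]
tool_rot: [[0.423, 0.906, -0.001], [0.906, -0.423, -0.0], [-0.001, -0.001, -1.0]]
ft_force: [0.5, -0.5, -1.0]
grip_width: 0.0156
gripper_force: 58.4
```

```bash
cat > ring.py <<'E'
from h import *
import sys
def ringmeas(tcp,phi,name,W=75):
    a=np.radians(phi-90); x=np.array([np.cos(a),np.sin(a)]); e=np.array(tcp[:2])+.085*x; zt=tcp[2]-.0164+.012
    d=grab('top'); w=cloud(d); m=(np.hypot(w[...,0]-e[0],w[...,1]-e[1])<.033)&(abs(w[...,2]-zt+.004)<.02)&((w[...,:2]-e)@x>-.028)
    v,u=np.where(m); p=ray(d,np.c_[u,v],zt)[:,:2]*1000; (c,r)=cv2.minEnclosingCircle(p.astype(np.float32))
    W3=w[m]; A=np.c_[W3[:,0]-e[0],W3[:,1]-e[1],np.ones(len(W3))]; g=np.linalg.lstsq(A,W3[:,2],rcond=None)[0]
    y=np.array([-x[1],x[0]])
    print('expect',(e*1000).round(1),'circ',np.round(c,1),round(r,1),'mean',p.mean(0).round(1),'n',len(u),'diff along x,y',((np.array(c)/1000-e)@np.c_[x,y]*1000).round(1),'pitch/roll deg',np.degrees([g[:2]@x,g[:2]@y]).round(1),'z',g[2].round(4),'exp',zt.round(4))
    return d
E
python3 - <<'E'
from ring import *
o=env.observe(); print(o['grip_width'],o['ft_force'],o['wrist_torque'])
ringmeas(o['position'],64.9,'x'); d=grab('side')
save('e.png',cv2.resize(d['img'][100:300,120:320],None,fx=2.5,fy=2.5),1)
plan((.5065,-.2249,.196),102)
E
```

```text
0.015573561263272992 [ 0.49616274 -0.4532885  -0.95153793] [0.0088809  0.04411873 0.00438608]
expect [696.4 252.2] circ [696.1 253. ] 28.0 mean [696.1 252.8] n 281 diff along x,y [-0.6  0.5] pitch/roll deg [-0.1 -0.3] z 0.1889 exp 0.1901
at [0.6195 0.2883 0.194 ] phi 64.97 shift mm [-512.8  114.8   -1.4] turn -37.0 t 14.7
```

View pics/e.png

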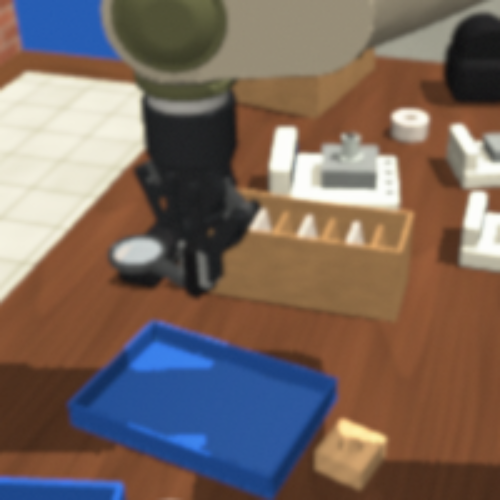

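The side view shows the carrier held level (ring at crop (138,252)), with the tray empty. The measured tilt is ≤0.3° and the ring is within 1 mm of expectation. I carry it over the carton at height.

>>> drive_tool(
  series=[
    [[-0.01,0.002,0],-1,0.005],
    [[-0.03,0.007,0],-2,0.005],
    [[-0.06,0.013,0],-4,0.005],
    [[-0.095,0.021,0],-7,0.005],
    [[-0.13,0.029,0],-10,0.005],
    [[-0.165,0.037,0],-13,0.005],
    [[-0.2,0.045,0],-16,0.005],
    [[-0.235,0.053,0],-19,0.005],
    [[-0.27,0.06,0],-22,0.005],
    [[-0.305,0.068,0],-25,0.005],
    [[-0.34,0.076,0],-28,0.005],
    [[-0.375,0.084,0],-30,0.005],
    [[-0.41,0.092,0],-32,0.005],
    [[-0.44,0.099,0],-34,0.005],
    [[-0.47,0.105,0],-35,0.005],
    [[-0.49,0.11,0],-36,0.005],
    [[-0.505,0.113,0],-37,0.005],
    [[-0.513,0.115,0],-37,0.005],
    [[-0.513,0.115,0],-37,0.005],
    [[-0.513,0.115,0],-37,0.005],
  ],
  newtons=60,
)

```text
time_s: 16.65
position: [0.5071, -0.2245, 0.1951]
tool_rot: [[-0.207, 0.978, -0.0], [0.978, 0.207, 0.001], [0.001, -0.0, -1.0]]
ft_force: [0.8, 0.5, -0.9]
grip_width: 0.0155
gripper_force: 58.3
```

Run:
```python
from ring import *
o=env.observe(); R=o['tool_rot']; phi=np.degrees(np.arctan2(R[1,0],R[0,0]))
ringmeas(o['position'],phi,'x'); plan((.5066,-.2250,.127),102)
```

```text
expect [ 590.2 -206.9] circ [ 588.4 -204.6] 28.0 mean [ 588.8 -204. ] n 269 diff along x,y [-1.3  2.6] pitch/roll deg [0.7 0.7] z 0.1892 exp 0.1907
at [ 0.5071 -0.2243  0.1952] phi 102.0 shift mm [-0.6 -0.7 68.2] turn 0.0 t 16.7
```

>>> drive_tool(
  series=[
    [[-0.0005,-0.0005,0.01],0,0.005],
    [[-0.0005,-0.0005,0.025],0,0.005],
    [[-0.0005,-0.0005,0.04],0,0.005],
    [[-0.0005,-0.0005,0.052],0,0.005],
    [[-0.0005,-0.0005,0.06],0,0.005],
    [[-0.0005,-0.0005,0.065],0,0.005],
    [[-0.0005,-0.0005,0.068],0,0.005],
    [[-0.0005,-0.0005,0.0685],0,0.005],
    [[-0.0005,-0.0005,0.0685],0,0.005],
    [[-0.0005,-0.0005,0.0685],0,0.005],
    [[-0.0005,-0.0005,0.0685],0,0.005],
    [[-0.0005,-0.0005,0.0685],0,0.005],
  ],
  newtons=60,
)

```text
time_s: 17.9
position: [0.5067, -0.2257, 0.127]
tool_rot: [[-0.207, 0.978, 0.0], [0.978, 0.207, -0.0], [-0.0, 0.0, -1.0]]
ft_force: [-0.5, -0.2, -1.1]
grip_width: 0.0151
gripper_force: 58.3
```

Run:
```python
from ring import *
o=env.observe(); R=o['tool_rot']; phi=np.degrees(np.arctan2(R[1,0],R[0,0]))
T=ringmeas(o['position'],phi,'x'); plan((.5066,-.2250,.1265),102); S=grab('side')
def f(d):
    q=d['R']@np.array((.575,-.21,.1))+d['t']; u,v=map(int,(d['K']@q/q[2])[:2]); return cv2.resize(d['img'][v-32:v+32,u-33:u+33],None,fx=6,fy=6,interpolation=cv2.INTER_CUBIC)
save('f.png',np.hstack([f(S),f(T)]),1)
```

```text
expect [ 589.8 -208.1] circ [ 588.6 -205.6] 27.9 mean [ 588.5 -205.5] n 240 diff along x,y [-0.7  2.7] pitch/roll deg [-1.7  0.6] z 0.1212 exp 0.1226
at [ 0.5067 -0.2257  0.127 ] phi 101.97 shift mm [0.7 0.1 0.5] turn -0.0 t 17.9
```

View pics/f.png

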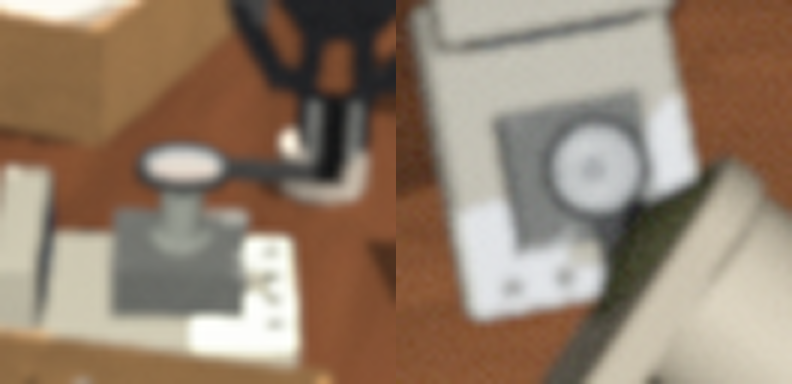

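The final view shows the ring level, its lens centred over the rest (the rest's hole shows at (593,168) in the middle of the lens at (597,168)). There is a gap of about 1 cm, and the handle points out over the front. Camera positions of ring and rest agree within about 1 mm, so I hand in.

```bash
python3 -c "
from h import *
o=env.observe(); print(abs(o['qvel']).max(),o['ft_force'],o['grip_width']); print(env.close_job())"
```

```text
0.035504314524587244 [ 0.36929737 -0.32365317 -1.1879735 ] 0.01546453290545964
the job is handed in; nothing more can be done
None
```

The job is handed in (about 18 s on the clock): the lens rest is fully down in the large reader's bore and released, and the arm holds the carrier still and level about 1 cm above it, with the lens centred to within about 1 mm and the handle pointing out over the front.

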